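# Find the rocking tile in the drop tray and press it onto its bed

## Task

One of the four white tiles in the tray by the door rocks because the adhesive pad under it has not taken: press the tiles with the fingertips to find which one gives, then press that one down so that it lies flat, all the way down on its bed, and finish while holding it pressed there so that the pad can take, touching nothing else. Only touch and press: prise up or lift nothing, and leave the bell, the tin and the keys where they stand.

Things in the scene. Friction and masses are not known exactly. Their poses are not given: they have to be found in the camera images.
- tray: Walnut tray fixed on the bench, 165 mm deep (x), 460 mm wide (y). Origin: centre of the underside; x to its rear, y to its left. Frame top 16 mm above the bench. Four 78 mm square pockets at x = -25, y = +174, +78, -78, -174 mm hold tiles a, b, c, d; their bed is 10 mm above the bench. Bell on the strip between the middle pockets; tin and keys on the ledge behind (x = 14 to 77 mm).
- tile_a: One of four identical white stoneware tiles, 75 x 75 x 10 mm, 140 g, laid in the leftmost pocket. Origin: centre of the underside; z up. Three lie solid on the bed, tops 20 mm above the bench. One, in any pocket, is level but 2 to 3 mm higher on a springy pad 24 mm wide under its middle: 2 to 4 N near an edge tips it; 5 N at its middle brings it down to the bed, 6 to 20 N keeps it flat; let go, it rises.
- tile_b: One of four identical white stoneware tiles, 75 x 75 x 10 mm, 140 g, laid in the second pocket. Origin: centre of the underside; z up. Three lie solid on the bed, tops 20 mm above the bench. One, in any pocket, is level but 2 to 3 mm higher on a springy pad 24 mm wide under its middle: 2 to 4 N near an edge tips it; 5 N at its middle brings it down to the bed, 6 to 20 N keeps it flat; let go, it rises.
- tile_c: One of four identical white stoneware tiles, 75 x 75 x 10 mm, 140 g, laid in the third pocket. Origin: centre of the underside; z up. Three lie solid on the bed, tops 20 mm above the bench. One, in any pocket, is level but 2 to 3 mm higher on a springy pad 24 mm wide under its middle: 2 to 4 N near an edge tips it; 5 N at its middle brings it down to the bed, 6 to 20 N keeps it flat; let go, it rises.
- tile_d: One of four identical white stoneware tiles, 75 x 75 x 10 mm, 140 g, laid in the rightmost pocket. Origin: centre of the underside; z up. Three lie solid on the bed, tops 20 mm above the bench. One, in any pocket, is level but 2 to 3 mm higher on a springy pad 24 mm wide under its middle: 2 to 4 N near an edge tips it; 5 N at its middle brings it down to the bed, 6 to 20 N keeps it flat; let go, it rises.
- bell: Small glazed ceramic bell, 44 mm across, 63 mm tall, standing loose on the middle strip of the tray. Origin: centre of its foot. A bystander.
- tin: Closed round aluminium tin, 62 mm across, 31 mm high, standing loose on the tray's ledge. Origin: centre of its underside. A bystander.
- key_organizer: Grey plastic key organizer, 28 mm wide, 14 mm high, 125 mm long along y with the two steel keys that its spring clip pinches at the +y end; it lies loose on the tray's ledge. Origin: on its underside, 56 mm from its plastic rear end. A bystander.
Things that resemble listed ones, but are neither listed nor needed, are in the scene too. What is shaped like the tile_b but black or red is not meant.

How it is judged:
At the end, for the whole second after the job is handed in: All four tiles lie down on the bed (undersides within 1.2 mm of it), level within 0.02 rad and at rest, because the fingers press the loose one down with more than 3 N; the robot touches no other tile, tray or bystander, and every bystander is within 15 mm of where it stood (z of each of tile_a, tile_b, tile_c, tile_d in the frame of tray below 0.0112 m and angle between each of tile_a, tile_b, tile_c, tile_d's own z axis and vertical below 0.02 rad and linear speed of each of tile_a, tile_b, tile_c, tile_d below 0.02 m/s and ((contact force between the fingers and tile_a above 3 N and contact force between each of the fingers, the arm and tile_b below 0.5 N and contact force between each of the fingers, the arm and tile_c below 0.5 N and contact force between each of the fingers, the arm and tile_d below 0.5 N) or (contact force between the fingers and tile_b above 3 N and contact force between each of the fingers, the arm and tile_a below 0.5 N and contact force between each of the fingers, the arm and tile_c below 0.5 N and contact force between each of the fingers, the arm and tile_d below 0.5 N) or (contact force between the fingers and tile_c above 3 N and contact force between each of the fingers, the arm and tile_a below 0.5 N and contact force between each of the fingers, the arm and tile_b below 0.5 N and contact force between each of the fingers, the arm and tile_d below 0.5 N) or (contact force between the fingers and tile_d above 3 N and contact force between each of the fingers, the arm and tile_a below 0.5 N and contact force between each of the fingers, the arm and tile_b below 0.5 N and contact force between each of the fingers, the arm and tile_c below 0.5 N)) and contact force between each of the fingers, the arm and tray below 0.5 N and contact force between each of the fingers, the arm and bell below 0.5 N and contact force between each of the fingers, the arm and tin below 0.5 N and contact force between each of the fingers, the arm and key_organizer below 0.5 N and distance of each of bell, tin, key_organizer from where it was at the start of the episode below 0.015 m); the arm keeps its last pose, push and grip.
It fails at once if the bell, the tin or the keys are moved more than 15 mm, lifted or tipped over (distance of any of bell, tin, key_organizer from where it was at the start of the episode above 0.015 m or angle between any of bell, tin, key_organizer's own z axis and vertical above 0.3 rad).
It fails at once if a tile is prised up or lifted (its middle more than 8 mm above the bed) (z of any of tile_a, tile_b, tile_c, tile_d in the frame of tray above 0.018 m).
It also fails if it takes over 56 s, if anything falls off the work surface, if the arm or the gripper's body presses on something with over 40 N, if the wrist force passes 120 N, or if a joint passes its speed limit or range.

## Robot

A 6-joint arm with a two-finger parallel gripper is mounted at the origin on the work surface. World frame = base frame: x ahead of the robot, y to its left, z up, the work surface at z = 0. Lengths are in m, angles in rad, forces in N, time in s.
With the tool pointing down it reaches from about 0.35 to 0.925 m from the base axis. Payload 6.4 kg.
Tool frame: the origin (TCP) lies on the front face of the gripper's body, between the roots of the fingers; the fingertips stand 97 mm ahead of it and the grasp point (between the pads) lies 78 mm ahead of it; z points along the fingers, y is the line along which they close (so a half turn about z gives the same grasp; the last joint's range is limited). The gripper opens to 94 mm and grips with 3 to 60 N. Pads are 16 mm wide; open, the fingers measure 119 mm over their backs; the gripper's body (75 mm by 177 mm) begins 78 mm behind the grasp point.
Start: joints at [-1.33, 0.245, 1.558, -0, 1.339, -0.174], TCP at [0.262, -0.595, 0.303] pointing down, gripper open.
Joint ranges: [-3.13, 3.13], [-1.02, 2.26], [0.13, 2.54], [-0.95, 4.09], [0.21, 2.88], [-2.74, 2.74]. Speed limits (rad/s): [2.57, 2.57, 3.14, 3.14, 3.14, 3.14].

## Interface

Orientations are given as [roll, pitch, yaw] about the fixed x, y, z axes, in that order (R = Rz(yaw) Ry(pitch) Rx(roll)).
In Python, from cell import robot gives the robot as it stands.
- The arm moves only by the shell command python3 -m pendant 'ROWS'. ROWS is JSON, a list of rows, each a list of 7 numbers: the shift along the tool's x, y, z each as a share of 150 mm, from -1 to 1, then the turn, a rotation vector about the tool's x, y, z each as a share of 180 degrees, from -1 to 1, then the closure in counts, from 0 (fully open) to 255 (shut). In form: [[tx, ty, tz, wx, wy, wz, jaw], ...]. A call has 1 to 5 rows; each row shifts and turns the commanded pose from where the row before left it, along the tool's axes as they then stand; what a row does not reach is not made up. A row lasts 1/8 s, in which the tool goes at most 62.5 mm and 10.7 degrees, less where a joint would pass 70% of its speed; a pose out of reach is approached as far as the arm can. A call with a number of a shift or a turn outside -1 to 1 is refused whole. A call with a gripper value outside its range is refused whole. The fingers move at their own pace and stop on an object; the grip force is fixed at half the most. Time passes only in rows, so rows that do not move let the fingers close. It gives the time, the measured TCP pose, the force, the opening and the grip force at its end, in the units of the state.
- robot.read_state(): the state, without advancing time (a new reading comes with each control period).
- robot.read_camera(name): name is "scene" or "top"; returns (picture, depth): 384x512x3 uint8, blue, green, red; 384x512 float32, m along the optical axis (not along the pixel's ray), 0 where there is no reading.
- robot.get_calibration(name): a dict with "mtx" (3x3 intrinsics, pixels), "R" (3x3) and "t" (3): a world point X has camera coordinates R X + t. Camera axes: x right, y down, z forward; pixel columns grow to the right and rows downward; lengths in m; the calibration is good to about 2 mm. A picture is of the moment at which its call begins. get_calibration takes no time and is no camera call.
- robot.job_done(): hands the job in; it is judged then, once.
The state is a dict: "t": time; "joints": joint angles; "dq": joint speeds; "joint_efforts": joint torques, N m; "tool_pos": TCP position; "orientation": TCP orientation; "force": force on the tool from outside, world axes, zero at the start; "ft_torque": the same for the moment, N m; "opening": finger opening in m; "finger_force": force on a finger pad.
Only numpy, scipy, OpenCV 4.12 (cv2) and the standard library are available. Lean on these libraries where they do the work, as an engineer would, in place of code of your own. Each camera call takes 0.05 s, during which the arm holds its last target. There are 200 camera calls.

## Working session

There is one attempt and no reset: what is moved stays moved. The work goes in short steps, Python scripts to look and compute and a shell command to move; the robot and the scene stay as the last step left them, time stands still between calls to the robot, and variables do not carry over. Pictures are saved under pics/ and viewed, at most 10 in all, crops included, and the job is handed in when it is done.

```bash
mkdir -p pics
python3 - <<'E'
from cell import robot
import cv2,numpy as np
for n in("scene","top"):
    p,d=robot.read_camera(n);cv2.imwrite(f"pics/{n}.png",p);np.savez(f"{n}.npz",p=p,d=d)
    c=robot.get_calibration(n);print(n,c)
print(robot.read_state())
E
```

```text
scene {'mtx': array([[360.38297224,   0.        , 257.42977479],
       [  0.        , 360.38297224, 187.2866909 ],
       [  0.        ,   0.        ,   1.        ]]), 'R': array([[-0.17094708,  0.98526173,  0.00603481],
       [ 0.55924606,  0.10207062, -0.82269401],
       [-0.8111849 , -0.13726219, -0.56845242]]), 't': array([ 0.0312194 , -0.23342867,  1.13017912])}
top {'mtx': array([[479.1363006 ,   0.        , 255.75058784],
       [  0.        , 479.1363006 , 186.88532311],
       [  0.        ,   0.        ,   1.        ]]), 'R': array([[ 0.00497726, -0.99985201, -0.01646799],
       [-0.99358728, -0.00308449, -0.11302567],
       [ 0.11295815,  0.01692494, -0.99345559]]), 't': array([0.06598871, 0.49184744, 1.04516487])}
{'t': 0.1, 'joints': array([-1.33008687e+00,  2.45741508e-01,  1.55889590e+00, -2.34281492e-05,
        1.33871121e+00, -1.74115424e-01]), 'dq': array([ 0.00017434, -0.00123401, -0.00296052,  0.00251689,  0.00196347,
       -0.00151412]), 'joint_efforts': array([-2.53829546e-05, -4.16916311e+01, -3.15525305e+01,  6.86603528e-02,
        3.09806911e-02, -5.07086452e-05]), 'tool_pos': array([ 0.2618692 , -0.59449823,  0.30165512]), 'orientation': array([-3.13985929e+00, -2.81752927e-04,  4.14830050e-01]), 'force': array([ 0.02153052,  0.85011945, -0.65458066]), 'ft_torque': array([-0.01370812, -0.01405847, -0.03044432]), 'finger_force': 0.0, 'opening': 0.09366127033932982}
```

View pics/top.png

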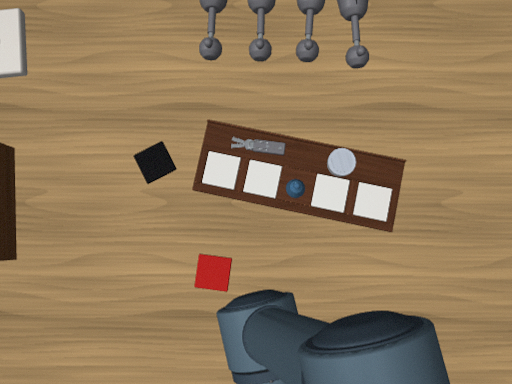

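View pics/scene.png

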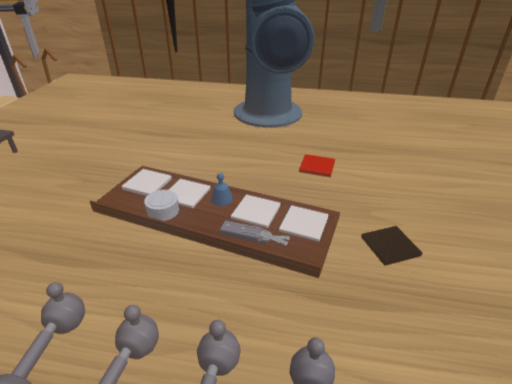

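The four white tiles in the top view are a (221,170), b (263,179), c (330,193) and d (372,202). The black square (155,162), the red square (213,272) and the white object at (8,42) lie outside the tray, so they aren't meant. Next I measure the tiles.

Run:
```python
from cell import robot
import cv2,numpy as np
z=np.load("top.npz");p,d=z['p'],z['d'];c=robot.get_calibration("top");K,R,t=c['mtx'],c['R'],c['t']
m=((p.min(2)>190)*255).astype(np.uint8)
def plane(u,v,h):
    r=R.T@np.linalg.inv(K)@[u,v,1];o=-R.T@t;return o+r*(h-o[2])/r[2]
v,u=np.mgrid[:384,:512]
pc=(np.stack([u,v,np.ones_like(u)],-1)@np.linalg.inv(K).T*d[...,None]-t)@R
out=[]
for k in cv2.findContours(m,cv2.RETR_EXTERNAL,cv2.CHAIN_APPROX_NONE)[0]:
    if cv2.contourArea(k)<500: continue
    (cx,cy),s,a=cv2.minAreaRect(k);M=np.zeros_like(m);cv2.drawContours(M,[k],-1,255,-1);M=cv2.erode(M,np.ones((7,7)))>0
    P=plane(cx,cy,.02);print((cx,cy),s,a,P.round(4),"depth med",np.median(pc[M],0).round(4),"std",pc[M][:,2].std().round(4))
    if cx>50: out.append(P)
out=np.array(sorted(out,key=lambda q:-q[1]));print(np.linalg.norm(np.diff(out,axis=0),axis=1))
e=out[0]-out[3];print("tray yaw",np.arctan2(-e[0],e[1]))
q=cv2.resize(p[110:240,180:420],None,fx=3,fy=3);cv2.imwrite("pics/crop.png",q)
```

```text
(372.05767822265625, 201.21151733398438) (33.14362335205078, 32.16304397583008) 11.309930801391602 [ 0.461  -0.1928  0.02  ] depth med [ 0.461  -0.1919  0.0231] std 0.0938
(329.7115783691406, 192.4423065185547) (32.555274963378906, 31.96692657470703) 11.309932708740234 [ 0.4805 -0.0984  0.02  ] depth med [ 0.4792 -0.0983  0.0207] std 0.0849
(262.009765625, 178.28781127929688) (32.26748275756836, 31.848424911499023) 12.094757080078125 [0.5122 0.0541 0.02  ] depth med [0.5123 0.054  0.0204] std 0.0747
(220.68234252929688, 169.42941284179688) (31.88878059387207, 32.21417236328125) 12.52880573272705 [0.5322 0.148  0.02  ] depth med [0.5309 0.1475 0.0204] std 0.0438
(9.499998092651367, 40.499996185302734) (18.999996185302734, 62.99999237060547) 0.0 [0.8385 0.6512 0.02  ] depth med [0.8319 0.6507 0.03  ] std 0.036
[0.09601094 0.15566646 0.09643604]
tray yaw -0.2058563299033608
```

View pics/crop.png

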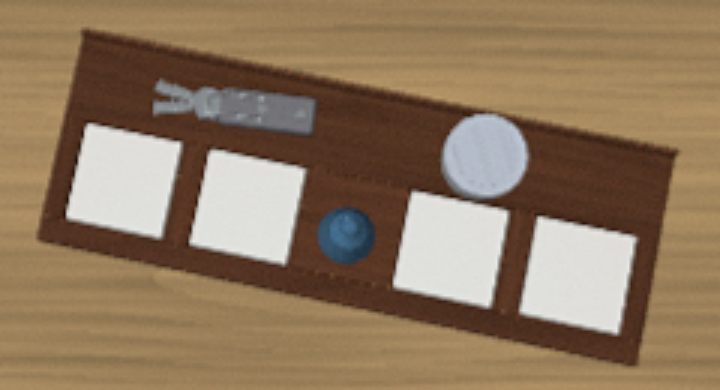

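Tile spacings (96, 156 and 96 mm) match the given pockets, and the depth reading suggests d may be about 2.5 mm high. I'll go over d, close the fingers and turn to the tray's axes.

```bash
python3 -m pendant '[[0.287,-0.24,0,0,0,0,255],[0.287,-0.24,0,0,0,0,255],[0.287,-0.24,0,0,0,0,255],[0.287,-0.24,0,0,0,0,255],[0.287,-0.24,0,0,0,0,255]]'
python3 -m pendant '[[0.287,-0.24,0,0,0,0,255],[0.287,-0.24,0,0,0,0,255],[0.287,-0.24,0,0,0,0,255]]'
python3 -m pendant '[[0,0,0,0,0,0.05,255],[0,0,0,0,0,0.05,255],[0,0,0,0,0,0.05,255],[0,0,0,0,0,0.048,255],[0,0,0,0,0,0,255]]'
```

```text
t: 0.72
tool_pos: [0.3868, -0.3415, 0.3023]
orientation: [-3.141, -0.0, 0.414]
force: [1.1, 0.5, -0.3]
opening: 0.0477
finger_force: 0.0
t: 1.1
tool_pos: [0.4614, -0.1907, 0.3024]
orientation: [-3.141, 0.0, 0.415]
force: [0.4, -0.3, -0.1]
opening: 0.0175
finger_force: 0.0
t: 1.72
tool_pos: [0.4609, -0.1924, 0.3023]
orientation: [-3.141, 0.001, -0.205]
force: [-0.6, -0.3, -0.3]
opening: 0.0004
finger_force: 0.0
```

```bash
python3 -m pendant '[[0,0,0.378,0,0,0,255],[0,0,0.378,0,0,0,255],[0,0,0.378,0,0,0,255],[0,0,0,0,0,0,255]]'; python3 -m pendant '[[0,0,0.053,0,0,0,255],[0,0,0,0,0,0,255]]'
for i in 1; do python3 -m pendant '[[0,0,0.01,0,0,0,255],[0,0,0,0,0,0,255]]';python3 -m pendant '[[0,0,0.01,0,0,0,255],[0,0,0,0,0,0,255]]';done
```

```text
t: 2.22
tool_pos: [0.4583, -0.1905, 0.1283]
orientation: [-3.137, 0.01, -0.205]
force: [0.1, -0.6, 0.6]
opening: 0.0001
finger_force: 0.0
t: 2.48
tool_pos: [0.4622, -0.1933, 0.1267]
orientation: [3.14, -0.003, -0.207]
force: [-0.5, -0.6, -0.4]
opening: 0.0003
finger_force: 0.0
t: 2.72
tool_pos: [0.4615, -0.1928, 0.1241]
orientation: [3.141, -0.002, -0.207]
force: [1.4, -0.4, 0.5]
opening: 0.0003
finger_force: 0.0
t: 2.98
tool_pos: [0.461, -0.1925, 0.1216]
orientation: [-3.142, 0.0, -0.207]
force: [1.1, 0.2, -0.2]
opening: 0.0006
finger_force: 0.0
```

```bash
f(){ grep -E "tool_pos|force: \["; }
python3 -m pendant '[[0,0,0.007,0,0,0,255],[0,0,0,0,0,0,255],[0,0,0,0,0,0,255]]'|f;python3 -m pendant '[[0,0,0.007,0,0,0,255],[0,0,0,0,0,0,255],[0,0,0,0,0,0,255]]'|f;python3 -m pendant '[[0,0,0.007,0,0,0,255],[0,0,0,0,0,0,255],[0,0,0,0,0,0,255]]'|f
```

```text
tool_pos: [0.4611, -0.1925, 0.1205]
force: [0.2, 0.3, -0.2]
tool_pos: [0.4612, -0.1926, 0.1196]
force: [-0.1, 1.1, 0.9]
tool_pos: [0.4612, -0.1926, 0.1186]
force: [0.1, 0.2, 2.6]
```

```bash
f(){ grep -E "tool_pos|force: \["; }
python3 -m pendant '[[0,0,0.004,0,0,0,255],[0,0,0,0,0,0,255],[0,0,0,0,0,0,255]]'|f;python3 -m pendant '[[0,0,0.004,0,0,0,255],[0,0,0,0,0,0,255],[0,0,0,0,0,0,255]]'|f;python3 -m pendant '[[0,0,0.004,0,0,0,255],[0,0,0,0,0,0,255],[0,0,0,0,0,0,255]]'|f
```

```text
tool_pos: [0.4612, -0.1926, 0.118]
force: [-1.2, 0.2, 3.3]
tool_pos: [0.4612, -0.1926, 0.1174]
force: [-1.0, 0.5, 6.1]
tool_pos: [0.4613, -0.1926, 0.1174]
force: [-3.6, 2.3, 10.5]
```

Tile d gave softly over about 2 mm, then stopped hard at bed level. I'll press c as a solid comparison.

```bash
f(){ grep -E "t:|tool_pos|force: \["; }
python3 -m pendant '[[0,0,-0.267,0,0,0,255],[0,-0.32,0,0,0,0,255],[0,-0.32,0,0,0,0,255],[0,0,0,0,0,0,255]]'|f
python3 -m pendant '[[0,0,0.23,0,0,0,255],[0,0,0,0,0,0,255],[0,0,0,0,0,0,255],[0,0,0,0,0,0,255]]'|f
python3 -m pendant '[[0,0,0.014,0,0,0,255],[0,0,0,0,0,0,255],[0,0,0,0,0,0,255]]'|f
python3 -m pendant '[[0,0,0.007,0,0,0,255],[0,0,0,0,0,0,255],[0,0,0,0,0,0,255]]'|f
python3 -m pendant '[[0,0,0.007,0,0,0,255],[0,0,0,0,0,0,255],[0,0,0,0,0,0,255]]'|f
python3 -m pendant '[[0,0,0.004,0,0,0,255],[0,0,0,0,0,0,255],[0,0,0,0,0,0,255]]'|f
```

```text
t: 5.72
tool_pos: [0.4804, -0.0962, 0.1559]
force: [-0.0, -0.1, 0.2]
t: 6.22
tool_pos: [0.4814, -0.0993, 0.1233]
force: [-0.3, -0.2, 0.9]
t: 6.6
tool_pos: [0.4809, -0.0986, 0.1202]
force: [-0.7, -0.3, 0.3]
t: 6.98
tool_pos: [0.4808, -0.0986, 0.119]
force: [-0.1, 0.1, 0.8]
t: 7.35
tool_pos: [0.4808, -0.0986, 0.118]
force: [0.2, -0.5, 0.0]
t: 7.72
tool_pos: [0.4809, -0.0986, 0.1175]
force: [-0.2, -0.0, 0.6]
```

At 0.1175 c still shows no force, while d was already pushing back from 0.1196. So d is the loose tile, and I'm going back to hold it down.

```bash
f(){ grep -E "t:|tool_pos|force: \["; }
python3 -m pendant '[[0,0,-0.267,0,0,0,255],[0,0.32,0,0,0,0,255],[0,0.32,0,0,0,0,255],[0,0,0,0,0,0,255]]'|f
python3 -m pendant '[[0,0,0.23,0,0,0,255],[0,0,0,0,0,0,255],[0,0,0,0,0,0,255],[0,0,0,0,0,0,255]]'|f
python3 -m pendant '[[0,0,0.02,0,0,0,255],[0,0,0,0,0,0,255],[0,0,0.014,0,0,0,255],[0,0,0,0,0,0,255],[0,0,0,0,0,0,255]]'|f
python3 -m pendant '[[0,0,0.008,0,0,0,255],[0,0,0,0,0,0,255],[0,0,0,0,0,0,255],[0,0,0,0,0,0,255]]'|f
```

```text
t: 8.22
tool_pos: [0.4608, -0.1948, 0.1578]
force: [-0.1, -0.3, 0.0]
t: 8.72
tool_pos: [0.4617, -0.1924, 0.124]
force: [-0.2, 0.4, 0.7]
t: 9.35
tool_pos: [0.4612, -0.1926, 0.1181]
force: [0.2, 0.9, 3.2]
t: 9.85
tool_pos: [0.4613, -0.1926, 0.1174]
force: [-3.4, 2.7, 9.1]
```

```bash
python3 -m pendant '[[0,0,0.002,0,0,0,255],[0,0,0,0,0,0,255],[0,0,0,0,0,0,255],[0,0,0,0,0,0,255],[0,0,0,0,0,0,255]]'; python3 -m pendant '[[0,0,0,0,0,0,255],[0,0,0,0,0,0,255],[0,0,0,0,0,0,255],[0,0,0,0,0,0,255]]'|grep force:
python3 - <<'E'
from cell import robot
import cv2
p,d=robot.read_camera("scene");cv2.imwrite("pics/end.png",cv2.resize(p[130:280,70:360],None,fx=2.7,fy=2.7))
E
```

```text
t: 10.48
tool_pos: [0.4613, -0.1926, 0.1174]
orientation: [-3.141, 0.0, -0.207]
force: [-3.4, 3.5, 12.3]
opening: 0.0004
finger_force: 5.8
force: [-4.6, 1.8, 12.3]
finger_force: 5.8
```

View pics/end.png

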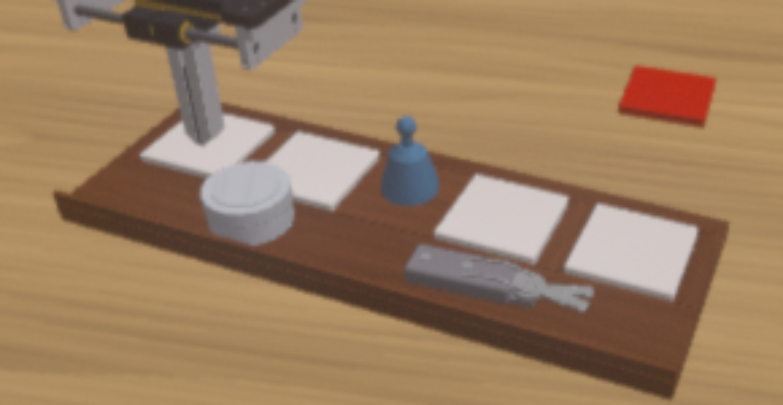

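The crop shows the closed fingers (205,135) pressing the middle of tile d with a steady 12 N, and the bell, tin and keys where they were. I'm handing it in.

```bash
python3 -c "
from cell import robot
print(robot.job_done())"
```

```text
the job is handed in; nothing more can be done
None
```

Tile d (rightmost) was the loose one: it gave about 2 mm before stopping at bed level, and I handed the job in holding it down at its middle with a steady 12 N or so. I tested only d and c, and the bell, tin and keys were not touched; no verdict came back.

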